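# Find the hidden catch of the token box

### The arm

A 6-joint arm with a two-finger parallel gripper is mounted at the origin on the work surface; the furniture and walls round the work are solid. World frame = base frame: x ahead of the robot, y to its left, z up, the work surface at z = 0. Lengths are in m, angles in rad, forces in N, time in s.
With the tool pointing down it reaches from about 0.225 to 0.875 m from the base axis. Payload 3.4 kg.
Tool frame: the origin (TCP) lies on the centre line of the jaws, within the pads' length; the fingertips stand env.finger_overhang ahead of it and the grasp point (between the pads) is the TCP (env.finger_overhang is the distance from the TCP to the fingertips, in m); y points along the fingers, x is the direction in which the jaws open and shut, and the axes are right-handed (so a half turn about y gives the same grasp; the last joint's range is limited). The gripper opens to 85 mm and grips with 20 to 120 N. Pads are 22 mm wide; open, the fingers measure 114 mm over their backs; the gripper's body (76 mm by 85 mm) begins 54 mm behind the grasp point. The pads swing forward as they close: fully open they stand 13 mm farther back than shut.
Start: joints at [-0.121, 0.276, 1.505, -0, 1.361, -0.121], TCP at [0.575, -0, 0.25] pointing down, gripper open.
Joint ranges: [-2.89, 2.89], [-0.75, 2.08], [0.22, 2.7], [-1.18, 4.32], [0.11, 2.71], [-2.7, 2.7]. Speed limits (rad/s): [2.57, 2.57, 3.14, 3.14, 3.14, 3.14].

### API

Orientations are given as a rotation vector (axis times angle).
In Python, from cell import env gives the robot as it stands.
- The arm moves only by the tool move_arm, never from a script. Its argument "plan" is a list of rows, each an object with "translation": the shift along the tool's x, y, z each as a share of 40 mm, from -1 to 1, a list of three; "rot": the turn, a rotation vector about the tool's x, y, z each as a share of 0.12 rad, from -1 to 1, a list of three; "jaw": the opening, from 0 (shut) to 1 (fully open). A call has 1 to 20 rows; each row shifts and turns the commanded pose from where the row before left it, along the tool's axes as they then stand; what a row does not reach is not made up. A row lasts 1/10 s, in which the tool goes at most 50 mm and 8.59 degrees, less where a joint would pass 70% of its speed; a pose out of reach is approached as far as the arm can. A call with a number of a shift or a turn outside -1 to 1 is refused whole. A call with a gripper value outside its range is refused whole. The fingers move at their own pace and stop on an object; the grip force is fixed at half the most. Time passes only in rows, so rows that do not move let the fingers close. It gives the time, the measured TCP pose, the force and the opening at its end, in the units of the state.
- env.state(): the state, without advancing time (a new reading comes with each control period).
- env.get_image(name): name is "scene" or "side" or "wrist"; returns a dict with "img" (384x512x3 uint8, red, green, blue), "K" (3x3 intrinsics, pixels), "R" (3x3) and "t" (3): a world point X has camera coordinates R X + t. Camera axes: x right, y down, z forward; pixel columns grow to the right and rows downward; lengths in m; the calibration is good to about 2 mm. A picture is of the moment at which its call begins. There is no depth.
- env.finish_job(): hands the job in, once; it reports no verdict.
The state is a dict: "time_s": time; "qpos": joint angles; "qd": joint speeds; "effort": joint torques, N m; "tcp_pos": TCP position; "tool_rot": TCP orientation; "wrist_force": force on the tool from outside, world axes, zero at the start; "wrist_torque": the same for the moment, N m; "opening": finger opening in m.
Only numpy, scipy, OpenCV 4.12 (cv2) and the standard library are available. Lean on these libraries where they do the work, as an engineer would, in place of code of your own. Each camera call takes 0.05 s, during which the arm holds its last target. There are 200 camera calls.

### The job

Open the blue meal-token box for the count: one of the four identical steel inlays in its flat top is a hidden push catch, so feel across them with the fingertips, pressing each gently, until one gives, and push that one in so that the drawer springs fully open. Then let go and draw clear; do not touch the drawer, and do not lift or shift the timer, shaker or sample box beside it.

Things in the scene. Friction and masses are not known exactly. Their poses are not given: they have to be found in the camera images.
- token_box: blue meal-token box, fixed to the worktop, 120 (x) x 210 (y) x 85 mm high. Origin: centre of its underside; z up, drawer comes out to -x. In its flat top, four identical steel inlays 40x40 mm in a row along y, 48 mm apart between centres, sunk 2 mm. One of them (it varies) is the hidden catch; the other three are rigid blanks. Gently: no push by the robot on anything may exceed 40 N.
- inlay_1 (a point): centre of the upper face of the leftmost inlay (seen from the front, +y = left), 83 mm above the worktop; axes as the box. Catch or blank: not known beforehand.
- inlay_2 (a point): centre of the upper face of the second from the left inlay (seen from the front, +y = left), 83 mm above the worktop; axes as the box. Catch or blank: not known beforehand.
- inlay_3 (a point): centre of the upper face of the third from the left inlay (seen from the front, +y = left), 83 mm above the worktop; axes as the box. Catch or blank: not known beforehand.
- inlay_4 (a point): centre of the upper face of the rightmost inlay (seen from the front, +y = left), 83 mm above the worktop; axes as the box. Catch or blank: not known beforehand.
- catch (a joint): how far the hidden catch inlay is pushed straight down, m: 0 = at rest, 0.006 = fully in. Springy: about 3 N starts it, 6 N pushes it fully in; past about 0.004 it frees the drawer; let go, it springs back to 0.
- drawer (a joint): how far the drawer stands out of the box's front, m: 0 = shut and latched, 0.045 = sprung fully open. Once freed its spring drives it out toward the box's -x in under a second, and it stays out.
- drawer_front (a point): centre of the outer face of the steel drawer front (200 mm wide, 62 mm high, no handle), 40 mm above the worktop; -x points out of the box.
- timer: round pale kitchen timer, 63 mm wide, 56 mm high, loose bystander; origin at the centre of its underside.
- sample_box: food sample box with a blue lid, 69x103x48 mm, loose bystander; origin at the centre of its underside.
- shaker: salt shaker, 44 mm wide, 90 mm high, loose bystander; origin at the centre of its underside.
Things that resemble listed ones, but are neither listed nor needed, are in the scene too. Several things look just like the token_box: the one meant starts farthest from the robot's base.

How it is judged:
By the outcome, as a careful person would: the job done as asked, in the order asked, and still so for the second after the job is handed in, with the robot touching nothing.
It also fails if it takes over 45 s, if anything falls off the work surface, if the arm or the gripper's body presses on something with over 40 N, if the wrist force passes 120 N, or if a joint passes its speed limit or range.

## Working session

There is one attempt and no reset: what is moved stays moved. The work goes in short steps, Python scripts to look and compute and a tool call to move; the robot and the scene stay as the last step left them, time stands still between calls to the robot, and variables do not carry over. Pictures are saved under pics/ and viewed, about 8 in all and at most 12, crops included, and the job is handed in when it is done.

Besides the shell and the picture viewer there is one more tool, called after "Request:" in YAML: its name, and indented under it one key for each argument. move_arm: Moves the arm, as the interface text tells. Its arguments: {"type":"object","properties":{"plan":{"type":"array"}},"required":["plan"]}

```bash
mkdir -p pics; ls
python3 - <<'E'
from cell import env
import cv2,numpy as np
for n in("scene","side"):
    d=env.get_image(n); cv2.imwrite(f"pics/{n}0.png",d["img"][:,:,::-1]); np.savez(f"{n}0.npz",**d)
s=env.state(); print(s, env.finger_overhang)
E
```

```text
pics
{'time_s': 0.1, 'qpos': array([-1.21011983e-01,  2.76541927e-01,  1.50601100e+00,  5.90754467e-06,
        1.36072414e+00, -1.21019388e-01]), 'qd': array([ 0.00043204, -0.00303038, -0.00093939,  0.00017443, -0.0013796 ,
        0.0003194 ]), 'effort': array([ 1.55745878e-03, -4.17697620e+01, -2.46405226e+01, -1.74112388e-04,
        5.80947395e-03,  2.85749664e-07]), 'tcp_pos': array([5.74551711e-01, 4.42463307e-05, 2.49518617e-01]), 'tool_rot': array([-1.57058685e+00,  1.30783354e-03,  1.31752262e-03]), 'wrist_force': array([ 0.63959481,  0.43351419, -0.43719108]), 'wrist_torque': array([ 0.06782235,  0.02657865, -0.00174522]), 'opening': 0.08531959437214971} 0.019
```

View pics/scene0.png

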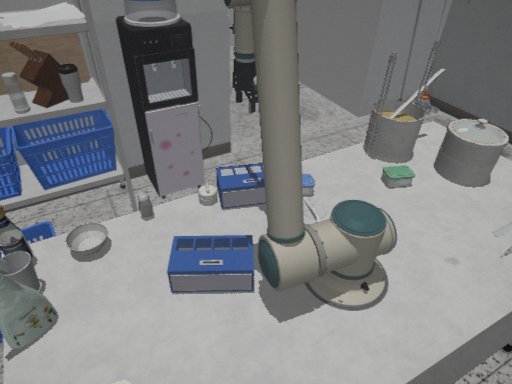

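View pics/side0.png

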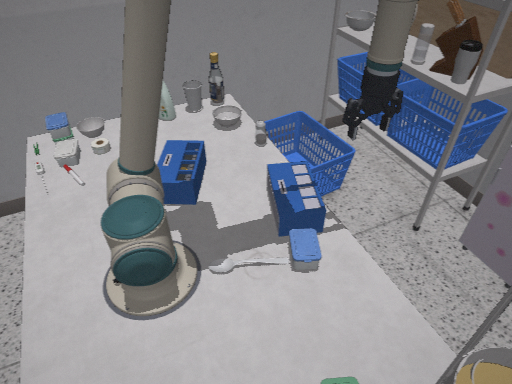

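The scene picture shows two candidate token boxes: A at scene (212,262) / side (182,170), and B at scene (243,185) / side (295,197). B has the timer (207,194), shaker (147,207) and sample box (305,185) around it. I'll measure both and take a close crop.

```bash
cat > h.py <<'E'
import numpy as np,cv2
def load(n): return dict(np.load(n+".npz"))
def onz(d,px,z):
    K,R,t=d["K"],d["R"],d["t"].ravel(); c=-R.T@t
    r=R.T@np.linalg.solve(K,[px[0],px[1],1]); return c+r*(z-c[2])/r[2]
def proj(d,X):
    p=d["K"]@(d["R"]@np.asarray(X)+d["t"].ravel()); return p[:2]/p[2]
E
python3 - <<'E'
from h import *
s,d=load("scene0"),load("side0")
for n,p in dict(A=(213,243),B=(243,172)).items(): print("scene",n,onz(s,p,.085).round(3))
for n,p in dict(A=(182,160),B=(293,187)).items(): print("side",n,onz(d,p,.085).round(3))
for n,p,z in (("timer",(207,200),0.0),("shaker",(147,217),0),("sample",(307,194),0.0)): print(n,onz(s,p,z).round(3))
for n,p,z in (("shaker",(262,145),0),("sample",(306,262),0.0)): print(n,onz(d,p,z).round(3))
print(proj(d,(0,0,0)),proj(s,(0,0,0)))
a=cv2.resize(s["img"][150:215,190:325],None,fx=5,fy=5,interpolation=cv2.INTER_CUBIC)[:,:,::-1]
b=cv2.resize(d["img"][110:275,235:355],None,fx=3.6,fy=3.6,interpolation=cv2.INTER_CUBIC)[:,:,::-1]
cv2.imwrite("pics/cA.png",a); cv2.imwrite("pics/cB.png",b)
E
```

```text
scene A [0.188 0.296 0.085]
scene B [0.437 0.077 0.085]
side A [0.174 0.304 0.085]
side B [0.413 0.057 0.085]
timer [0.455 0.204 0.   ]
shaker [ 0.465  0.405 -0.   ]
sample [ 0.326 -0.114  0.   ]
shaker [0.474 0.385 0.   ]
sample [ 0.357 -0.122  0.   ]
[151.93999292 274.89644285] [342.79286367 272.45144865]
```

View pics/cB.png

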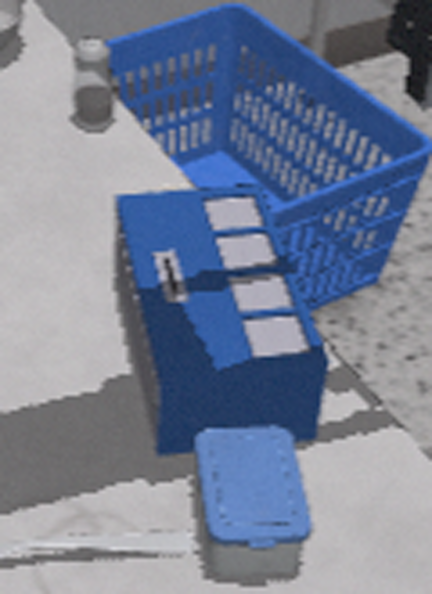

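The crop shows box B, which is farther from the base (about 0.43 m against 0.35 m). Its inlays are at crop (232,215), (246,249), (262,293) and (276,336), on the side of the top away from the robot. The sample box lies to its right.

Run:
```python
from h import *
from scipy.spatial.transform import Rotation as Ro
from cell import env
d=load("side0")
P=[onz(d,(235+u/3.6,110+v/3.6),.083) for u,v in((232,215),(246,249),(262,293),(276,336))]
for p in P: print(p.round(4))
print([np.linalg.norm(P[i+1]-P[i]).round(4) for i in range(3)], np.degrees(np.arctan2(*(P[0]-P[3])[:2])))
for c in((118,197),(268,188),(327,345),(158,455-0)): print(c,onz(d,(235+c[0]/3.6,110+c[1]/3.6),.085).round(3))
print(Ro.from_rotvec(env.state()["tool_rot"]).as_matrix().round(3))
w=env.get_image("wrist"); np.savez("w0.npz",**w); cv2.imwrite("pics/w0.png",w["img"][:,:,::-1])
```

```text
[0.4673 0.1172 0.083 ]
[0.4562 0.0757 0.083 ]
[0.4414 0.0262 0.083 ]
[ 0.4269 -0.0181  0.083 ]
[np.float64(0.0429), np.float64(0.0516), np.float64(0.0467)] 16.599977337745948
(118, 197) [0.394 0.175 0.085]
(268, 188) [0.51  0.133 0.085]
(327, 345) [ 0.454 -0.043  0.085]
(158, 455) [ 0.298 -0.085  0.085]
[[ 1.    -0.002 -0.   ]
 [ 0.     0.     1.   ]
 [-0.002 -1.     0.   ]]
```

View pics/w0.png

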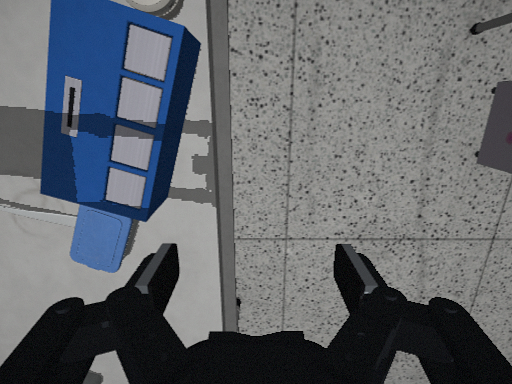

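The wrist picture shows box B with its four inlays clearly, at (148,52), (139,102), (132,147) and (125,188). The sample box is at (101,238) and the timer is just at the top edge, near (155,5). I'll use this picture for the second measurement.

Run:
```python
from h import *
d=load("w0")
im=d["img"].astype(int); 
P=np.array([onz(d,p,.083) for p in((148,52),(139,102),(132,147),(125,188))]); print(P.round(4))
print(np.linalg.norm(np.diff(P,axis=0),axis=1), np.degrees(np.arctan2(*(P[0]-P[3])[:2])))
for c in((184,30),(148,219-0),(41,193),(52,0)): print(c,onz(d,c,.085).round(3))
# refine: bright low-saturation blobs within blue top
g=im.min(2); m=((im[:,:,2]-im[:,:,0]<40)&(g>60)).astype(np.uint8)
m[:, :95]=0; m[:,178:]=0; m[225:]=0
n,l,st,ce=cv2.connectedComponentsWithStats(m)
for i in range(1,n):
    if st[i,4]>600: print(st[i],ce[i].round(1),onz(d,ce[i],.083).round(4))
```

```text
[[ 0.4692  0.1241  0.083 ]
 [ 0.4541  0.0782  0.083 ]
 [ 0.4402  0.0322  0.083 ]
 [ 0.4255 -0.0142  0.083 ]]
[0.04832633 0.0480413  0.04867452] 17.518939318324772
(184, 30) [0.506 0.142 0.085]
(148, 219) [ 0.447 -0.052  0.085]
(41, 193) [ 0.331 -0.02   0.085]
(52, 0) [0.388 0.166 0.085]
[110   0  68  23 693] [152.2   6.7] [0.4778 0.1617 0.083 ]
[ 124   25   48   56 1920] [147.1  52.3] [0.4682 0.1239 0.083 ]
[ 117   77   46   51 1645] [139.  101.8] [0.4541 0.0784 0.083 ]
[ 111  125   43   45 1398] [131.7 147.1] [0.4398 0.0321 0.083 ]
[132 152  46  73 937] [165.9 204.9] [ 0.4696 -0.0346  0.083 ]
[ 106  167   40   41 1204] [125.1 187.5] [ 0.4257 -0.0136  0.083 ]
```

Request:
move_arm:
  plan:
    - {"translation": [-0.75,0.5,-0.07],"rot": [0,0,0],"jaw": 0}
    - {"translation": [-0.75,0.5,-0.07],"rot": [0,0,0],"jaw": 0}
    - {"translation": [-0.75,0.5,-0.07],"rot": [0,0,0],"jaw": 0}
    - {"translation": [-0.75,0.5,-0.07],"rot": [0,0,0],"jaw": 0}
    - {"translation": [-0.75,0.5,-0.07],"rot": [0,0,0],"jaw": 0}
    - {"translation": [0,0,0],"rot": [0,1,0],"jaw": 0}
    - {"translation": [0,0,0],"rot": [0,1,0],"jaw": 0}
    - {"translation": [0,0,0],"rot": [0,0.5,0],"jaw": 0}
    - {"translation": [0,0,0],"rot": [0,0,0],"jaw": 0}
    - {"translation": [0,0,0],"rot": [0,0,0],"jaw": 0}

```text
time_s: 1.15
tcp_pos: [0.425, -0.014, 0.1502]
tool_rot: [-1.558, 0.235, -0.234]
wrist_force: [-0.6, -0.1, -0.4]
opening: -0.0001
```

Run:
```python
from h import *
from scipy.spatial.transform import Rotation as Ro
from cell import env
w=env.get_image("wrist"); np.savez("w1.npz",**w); s=env.state()
R=Ro.from_rotvec(s["tool_rot"]).as_matrix(); print(s["time_s"],s["tcp_pos"].round(4),s["wrist_force"].round(2),s["opening"]); print(R.round(3))
im=np.ascontiguousarray(w["img"][:,:,::-1])
for p in((.4687,.124),(.4541,.0783),(.44,.032),(.4256,-.014)):
    q=proj(w,(*p,.083)); cv2.circle(im,tuple(int(v) for v in q),3,(0,0,255),-1)
    print((R.T@(np.array([*p,.083])-s["tcp_pos"])*1000).round(1))
tip=s["tcp_pos"]+R[:,1]*.019; cv2.circle(im,tuple(int(v) for v in proj(w,tip)),3,(0,255,0),-1)
cv2.imwrite("pics/w1.png",im)
```

```text
1.2 [ 0.425  -0.014   0.1503] [ 0.42  0.2  -0.39] 0.00018205716758721538
[[ 0.956 -0.     0.294]
 [-0.294  0.     0.956]
 [-0.    -1.     0.   ]]
[  1.1  67.3 144.7]
[ 0.6 67.3 96.8]
[ 0.8 67.3 48.4]
[ 0.6 67.3  0.2]
```

View pics/w1.png

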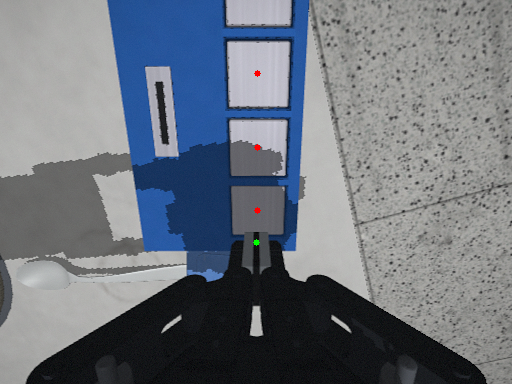

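The wrist picture shows my four measured points on the inlay centres, with the shut fingertips at (256,235) lined up over inlay 4 at (258,210). I'll go down in small steps.

Request:
move_arm:
  plan:
    - {"translation": [0,0.4,0],"rot": [0,0,0],"jaw": 0}
    - {"translation": [0,0.4,0],"rot": [0,0,0],"jaw": 0}
    - {"translation": [0,0.15,0],"rot": [0,0,0],"jaw": 0}
    - {"translation": [0,0,0],"rot": [0,0,0],"jaw": 0}

```text
time_s: 1.6
tcp_pos: [0.4244, -0.0139, 0.1116]
tool_rot: [-1.558, 0.237, -0.233]
wrist_force: [0.3, 0.5, 0.8]
opening: 0.0004
```

Request:
move_arm:
  plan:
    - {"translation": [0,0.1,0],"rot": [0,0,0],"jaw": 0}
    - {"translation": [0,0,0],"rot": [0,0,0],"jaw": 0}

```text
time_s: 1.8
tcp_pos: [0.4253, -0.0141, 0.1084]
tool_rot: [-1.558, 0.235, -0.236]
wrist_force: [-0.4, -0.1, -0.3]
opening: 0.0
```

Request:
move_arm:
  plan:
    - {"translation": [0,0.08,0],"rot": [0,0,0],"jaw": 0}
    - {"translation": [0,0,0],"rot": [0,0,0],"jaw": 0}

```text
time_s: 2.0
tcp_pos: [0.425, -0.014, 0.1051]
tool_rot: [-1.558, 0.235, -0.236]
wrist_force: [0.4, 0.1, 0.3]
opening: 0.0004
```

Request:
move_arm:
  plan:
    - {"translation": [0,0.05,0],"rot": [0,0,0],"jaw": 0}
    - {"translation": [0,0,0],"rot": [0,0,0],"jaw": 0}

```text
time_s: 2.2
tcp_pos: [0.4249, -0.014, 0.103]
tool_rot: [-1.558, 0.236, -0.235]
wrist_force: [-0.3, 0.6, -0.0]
opening: -0.0002
```

Request:
move_arm:
  plan:
    - {"translation": [0,0.04,0],"rot": [0,0,0],"jaw": 0}
    - {"translation": [0,0,0],"rot": [0,0,0],"jaw": 0}

```text
time_s: 2.4
tcp_pos: [0.4252, -0.014, 0.102]
tool_rot: [-1.558, 0.235, -0.236]
wrist_force: [-1.0, -0.3, 4.7]
opening: -0.0002
```

Request:
move_arm:
  plan:
    - {"translation": [0,0.02,0],"rot": [0,0,0],"jaw": 0}
    - {"translation": [0,0,0],"rot": [0,0,0],"jaw": 0}

```text
time_s: 2.6
tcp_pos: [0.4252, -0.014, 0.102]
tool_rot: [-1.558, 0.235, -0.236]
wrist_force: [-2.8, 1.1, 12.8]
opening: 0.0001
```

Inlay 4 didn't give: z stayed at 0.102 while the force rose to 12.8 N. I'll go on to inlay 3.

Request:
move_arm:
  plan:
    - {"translation": [0,-0.3,0],"rot": [0,0,0],"jaw": 0}
    - {"translation": [0,0,0.6],"rot": [0,0,0],"jaw": 0}
    - {"translation": [0,0,0.6],"rot": [0,0,0],"jaw": 0}
    - {"translation": [0,0,0],"rot": [0,0,0],"jaw": 0}
    - {"translation": [0,0.2,0],"rot": [0,0,0],"jaw": 0}
    - {"translation": [0,0.04,0],"rot": [0,0,0],"jaw": 0}
    - {"translation": [0,0.04,0],"rot": [0,0,0],"jaw": 0}
    - {"translation": [0,0.02,0],"rot": [0,0,0],"jaw": 0}
    - {"translation": [0,0,0],"rot": [0,0,0],"jaw": 0}

```text
time_s: 3.5
tcp_pos: [0.4382, 0.0314, 0.1006]
tool_rot: [-1.558, 0.238, -0.235]
wrist_force: [-1.5, -0.0, 2.8]
opening: 0.0002
```

Inlay 3 gives: it's 1.4 mm lower at only 2.8 N. I'll push it in slowly.

Request:
move_arm:
  plan:
    - {"translation": [0,0.04,0],"rot": [0,0,0],"jaw": 0}
    - {"translation": [0,0.04,0],"rot": [0,0,0],"jaw": 0}
    - {"translation": [0,0.04,0],"rot": [0,0,0],"jaw": 0}
    - {"translation": [0,0,0],"rot": [0,0,0],"jaw": 0}
    - {"translation": [0,0,0],"rot": [0,0,0],"jaw": 0}

```text
time_s: 4.0
tcp_pos: [0.4384, 0.0314, 0.096]
tool_rot: [-1.559, 0.237, -0.234]
wrist_force: [-3.6, -0.5, 7.1]
opening: -0.0003
```

The catch is fully in: 6 mm of travel at about 7 N. I'll let go and rise clear.

Request:
move_arm:
  plan:
    - {"translation": [0,-0.3,0],"rot": [0,0,0],"jaw": 0}
    - {"translation": [0,-0.6,0],"rot": [0,0,0],"jaw": 0}
    - {"translation": [0,-0.8,0],"rot": [0,0,0],"jaw": 0}
    - {"translation": [0,-0.8,0],"rot": [0,0,0],"jaw": 0}
    - {"translation": [0,-0.8,0],"rot": [0,0,0],"jaw": 0}
    - {"translation": [0,-0.5,0],"rot": [0,0,0],"jaw": 0}
    - {"translation": [0,0,0],"rot": [0,0,0],"jaw": 0}
    - {"translation": [0,0,0],"rot": [0,0,0],"jaw": 0}
    - {"translation": [0,0,0],"rot": [0,0,0],"jaw": 0}
    - {"translation": [0,0,0],"rot": [0,0,0],"jaw": 0}

```text
time_s: 5.0
tcp_pos: [0.4385, 0.0318, 0.2465]
tool_rot: [-1.558, 0.238, -0.234]
wrist_force: [-0.1, -0.1, -0.1]
opening: -0.0002
```

Run:
```python
from h import *
from cell import env
a=env.get_image("side"); b=load("side0"); w=env.get_image("wrist")
c=[cv2.resize(d["img"][110:275,235:355],None,fx=2.2,fy=2.2,interpolation=cv2.INTER_CUBIC) for d in(b,a)]
o=np.zeros((384,512+528,3),np.uint8); o[:363,:264]=c[0]; o[:363,264:528]=c[1]; o[:,528:]=w["img"]
cv2.imwrite("pics/end.png",cv2.resize(o,(800,295),interpolation=cv2.INTER_AREA)[:,:,::-1])
s=env.state(); print(s["time_s"],s["tcp_pos"],s["wrist_force"])
# bystander change
df=cv2.absdiff(a["img"],b["img"]).max(2)
for n,(u,v,h) in dict(shaker=(261,133,12),sample=(306,250,18)).items(): print(n,(df[v-h:v+h,u-h:u+h]>40).sum())
```

```text
5.1 [0.43879508 0.03186038 0.24688155] [-0.2323924   0.33081942  0.12135986]
shaker 1
sample 11
```

View pics/end.png

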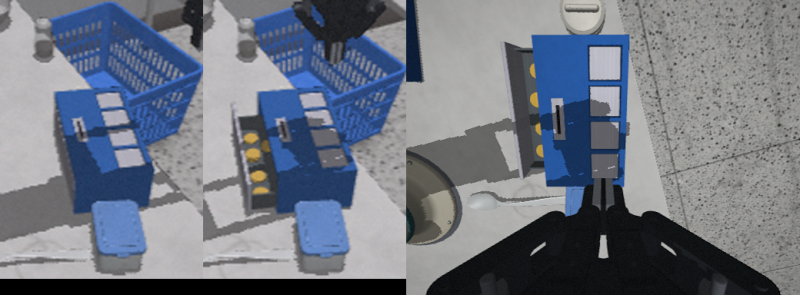

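The picture shows the drawer out with its tokens visible, the gripper above the box touching nothing, and the timer, shaker and sample box where they were. I'll do one numeric check of how far the drawer stands out, then hand in.

Run:
```python
from h import *
from cell import env
w=env.get_image("wrist")
P=onz(w,((501-406)*1.3,42*1.3),.071); Q=onz(w,((532-406)*1.3,36*1.3),.085)
print("drawer out ~", (Q-P)@[.956,-.294,0])
env.finish_job()
```

```text
drawer out ~ 0.04539869452610595
the job is handed in; nothing more can be done
```

The drawer of the far blue token box is open, and I've handed the job in. I felt the inlays from the right:

- **Inlay 4:** it was rigid. The fingertips stopped at full height and the force rose to 12.8 N.
- **Inlay 3:** it gave, so I pushed it the full 6 mm at about 7 N. The drawer sprang out, and I rose straight up clear of the box.
- **Inlays 1 and 2:** I didn't need to press them.

**Last checks:**
- The drawer stands out about 45 mm, measured in the wrist image.
- The wrist force is about 0 N with the gripper roughly 145 mm above the inlays.
- The shaker and sample box show almost no change between the before and after pictures. I judged the timer only by eye in the last wrist view.
- The highest force I read was 12.8 N, and the work took about 5 s of robot time.
- No check failed or disagreed.

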